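# Scrap the trimmings through the slide gate

## Task

Clear the prep station: pull the black knob at its left end all the way out until the slide gate clicks open, sweep the two carrot tops and the onion root end off the board through the open hatch into the scrap bin below, then push the knob fully home so that the gate is shut again. Leave the two trimmed carrots lying on the board and do not disturb the other things on the worktop.

Things in the scene. Friction and masses are not known exactly. Their poses are not given: they have to be found in the camera images.
- station: Fixed stainless prep station, a low box 250 mm deep (its x, away from the robot), 460 mm long (its y, to the left), 91 mm high; origin: centre of its underside on the worktop. A white chopping board is let into its top: x -110 to 110, y -226 to 94, top at z 91 mm. Left of it a steel deck at z 90 mm has the scrap hatch.
- hatch (a point): Middle, at deck height, of the opening that is free when the gate is out (station x 0, y 148, z 90 mm). The hatch is rectangular, station x -75 to 75, y 105 to 205 mm; the slide gate shuts it from below, 4 mm under the deck. A guard 14 mm high stands on its other three sides (x -86 and 86, y 216 mm), open to the board.
- bin (a point): Middle of the floor of the scrap bin under the hatch (station x 0, y 154, z 12 mm). Inside, the bin spans station x -120 to 120, y 86 to 226 mm, up to the gate's underside at z 83 mm.
- gate (a joint): How far the slide gate is pulled out, m: 0 = home (shut, held by a spring-roller detent), 0.090 = fully out (held by a second detent). It slides along the station's +y. Clear opening when out: station y 105 to 187 mm. Leaving or entering a detent takes about 6 N, and it snaps over the last 5 mm; between them it slides with about 1.5 N.
- knob (a point): Centre of the gate's black mushroom knob, moving with the gate: head 36 mm across, 17 mm thick along station y. Gate home: station x 0, y 280, z 72 mm; out: y 370 mm. A stem 10 mm thick along y joins it to the gate's face plate, with a free gap of 37 mm between head and plate for fingers from above on both sides of the stem.
- carrot_top_a: Orange carrot top with green stalk stubs, standing on its cut face: 36 mm across, 31 mm high with the stubs (22 mm without). Origin at the centre of its underside, z up.
- carrot_top_b: The same, a little smaller: 32 mm across, 29 mm high with the stubs (20 mm without). Origin at the centre of its underside, z up.
- onion_end: Pale onion root end with a tuft of short roots, standing on its cut face: 42 mm across, 19 mm high (23 mm with the roots). Origin at the centre of its underside, z up.
- carrot_a: Trimmed peeled carrot, 150 mm long, 31 mm at the thick end, lying along the rear (far) edge of the board, towards its right end. Origin on its underside at mid-length; its x points to the thin end. To be left alone.
- carrot_b: Trimmed peeled carrot, 150 mm long, 30 mm at the thick end, lying across the right end of the board. Origin on its underside at mid-length; its x points to the thin end. To be left alone.
- ramekin: White ramekin, 69 mm across, 38 mm high, on the worktop right of the station. To be left alone.
- peeler: Black-handled peeler, 170 mm long, on the worktop right of the station. To be left alone.

How it is judged:
By the outcome, as a careful person would: the job done as asked, in the order asked, and still so for the second after the job is handed in, with the robot touching nothing.
It also fails if it takes over 64 s, if anything falls off the work surface, if the arm or the gripper's body presses on something with over 40 N, if the wrist force passes 120 N, or if a joint passes its speed limit or range.

## Robot

A 6-joint arm with a two-finger parallel gripper is mounted at the origin on a cart in front of the work surface, level with it; the furniture and walls round the work are solid. World frame = base frame: x ahead of the robot, y to its left, z up, the work surface at z = 0. Lengths are in mm, angles in rad, forces in N, time in s.
With the tool pointing down it reaches from about 300 to 775 mm from the base axis. Payload 14.6 kg.
Tool frame: the origin (TCP) lies at the very end of the fingers, on their centre line; the grasp point (between the pads) lies 19 mm behind it; z points along the fingers, y is the line along which they close (so a half turn about z gives the same grasp; the last joint's range is limited). The gripper opens to 94 mm and grips with 3 to 60 N. Pads are 16 mm wide; open, the fingers measure 119 mm over their backs; the gripper's body (75 mm by 177 mm) begins 78 mm behind the grasp point.
Start: joints at [1.236, 0.3, 1.521, -0, 1.321, -0.067], TCP at [145.533, 530.386, 205.446] pointing down, gripper open.
Joint ranges: [-3.03, 3.03], [-0.79, 2.21], [0.23, 2.52], [-1.04, 4.18], [0, 3.07], [-2.55, 2.55]. Speed limits (rad/s): [2.22, 2.22, 2.57, 3.14, 3.14, 3.14].

## Interface

Orientations are given as [roll, pitch, yaw] about the fixed x, y, z axes, in that order (R = Rz(yaw) Ry(pitch) Rx(roll)).
In Python, from cell import manip gives the robot as it stands.
- The arm moves only by the tool servo_tool, never from a script. Its argument "rows" is a list of rows, each a list of 7 numbers: the turn, a rotation vector about the world's x, y, z in degrees, then the shift along the world's x, y, z in mm, then the closure, from 0 (fully open) to 1 (shut). In form: [[rx, ry, rz, dx, dy, dz, fingers], ...]. A call has 1 to 20 rows; each row shifts and turns the commanded pose from where the row before left it; what a row does not reach is not made up. A row lasts 1/8 s, in which the tool goes at most 62.5 mm and 10.7 degrees, less where a joint would pass 70% of its speed; a pose out of reach is approached as far as the arm can. A call with a gripper value outside its range is refused whole. The fingers move at their own pace and stop on an object; "grip_force" is the grip in N (left out, the last holds). Time passes only in rows, so rows that do not move let the fingers close. It gives the time, the measured TCP pose, the force, the opening and the grip force at its end, in the units of the state.
- manip.read_state(): the state, without advancing time (a new reading comes with each control period).
- manip.camera(name): name is "scene" or "top" or "wrist"; returns the picture (400x640x3 uint8, red, green, blue); there is no depth.
- manip.camera_info(name): a dict with "fx", "fy", "cx", "cy" (pixels), "position" and "rotation" of the camera in the world; the wrist camera has in their place "T_tool_cam" (4x4, takes a point from camera to tool coordinates, whose origin is the TCP and whose axes are the flange's). Camera axes: x right, y down, z forward; pixel columns grow to the right and rows downward; lengths in mm; the calibration is good to about 2 mm. A picture is of the moment at which its call begins: read the wrist's pose just before it. camera_info takes no time and is no camera call.
- manip.sign_off(): hands the job in; it is judged then, once.
The state is a dict: "clock": time; "joints": joint angles; "qd": joint speeds; "effort": joint torques, N m; "eef_pos": TCP position; "eef_rot": TCP orientation; "wrist_force": force on the tool from outside, world axes, zero at the start; "moment": the same for the moment, N m; "finger_gap": finger opening in mm; "finger_force": force on a finger pad.
Only numpy, scipy, OpenCV 4.12 (cv2) and the standard library are available. Lean on these libraries where they do the work, as an engineer would, in place of code of your own. Each camera call takes 0.05 s, during which the arm holds its last target. There are 200 camera calls.

## Working session

There is one attempt and no reset: what is moved stays moved. The work goes in short steps, Python scripts to look and compute and a tool call to move; the robot and the scene stay as the last step left them, time stands still between calls to the robot, and variables do not carry over. Pictures are saved under pics/ and viewed, at most 10 in all, crops included, and the job is handed in when it is done.

Besides the shell and the picture viewer there is one more tool, called after "Call:" as a command line: name --pt "numbers of a row" for each row, then --argument value for the rest. servo_tool: Moves the arm, as the interface text tells. Its arguments: {"type":"object","properties":{"rows":{"type":"array","items":{"type":"array","items":{"type":"number"}}},"grip_force":{"type":"number"}},"required":["rows"]}

```bash
ls; mkdir -p pics; python3 - <<'E'
from cell import manip
import cv2
s=manip.read_state(); print(s)
for n in("top","scene"):
    im=manip.camera(n); cv2.imwrite(f"pics/{n}0.png",im[:,:,::-1]); print(manip.camera_info(n))
print(manip.camera_info("wrist"))
E
```

```text
pics
{'clock': 0.0, 'joints': array([ 1.23641275e+00,  3.00459255e-01,  1.52160395e+00,  1.47354478e-05,
        1.32068504e+00, -6.66288623e-02]), 'qd': array([-0.00125239, -0.00100394,  0.00115645, -0.00260549, -0.00054295,
       -0.00096438]), 'effort': array([-3.80576123e-03, -5.31789351e+01, -3.52742457e+01,  7.06650387e-02,
        2.43756064e-02, -1.08206891e-04]), 'eef_pos': array([145.43790766, 530.14408675, 204.88314905]), 'eef_rot': array([-3.14044057e+00, -9.11804468e-05,  2.87383423e+00]), 'wrist_force': array([0.71278152, 0.29107875, 0.35071383]), 'moment': array([ 0.01807318, -0.01143658,  0.03938718]), 'finger_force': 0.0, 'finger_gap': 93.63876674416589}
{'fx': 438.63982367613795, 'fy': 438.63982367613795, 'cx': 325.79945445717027, 'cy': 201.9638848122913, 'position': array([ 428.54296125,  -63.69725127, 1197.64688303]), 'rotation': array([-3.04458171, -0.01242491, -1.59256508])}
{'fx': 507.8554922680252, 'fy': 507.8554922680252, 'cx': 321.21167641956043, 'cy': 206.88875458994107, 'position': array([-351.61586468, -654.73916737,  886.73136565]), 'rotation': array([-2.20103511e+00, -2.18619863e-03, -1.00318951e+00])}
{'fx': 305.4440034156918, 'fy': 305.4440034156918, 'cx': 320.9851339571793, 'cy': 204.67046446738158, 'T_tool_cam': array([[-1.71139227e-04, -9.66496844e-01, -2.56678438e-01,
         7.48910761e+01],
       [ 9.99999894e-01, -5.56912216e-05, -4.57045865e-04,
        -5.54276939e-01],
       [ 4.27438650e-04, -2.56678489e-01,  9.66496752e-01,
        -1.78141266e+02],
       [ 0.00000000e+00,  0.00000000e+00,  0.00000000e+00,
         1.00000000e+00]])}
```

View pics/top0.png

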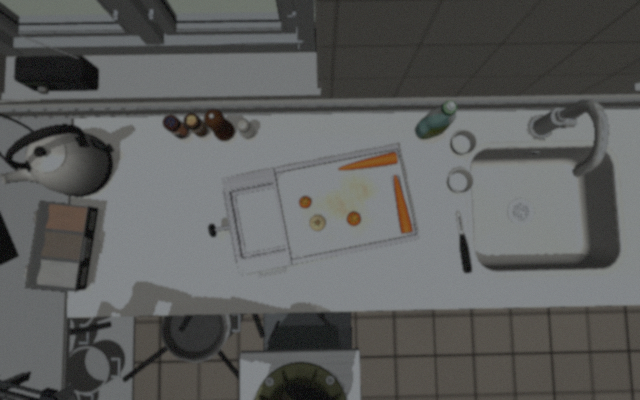

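View pics/scene0.png

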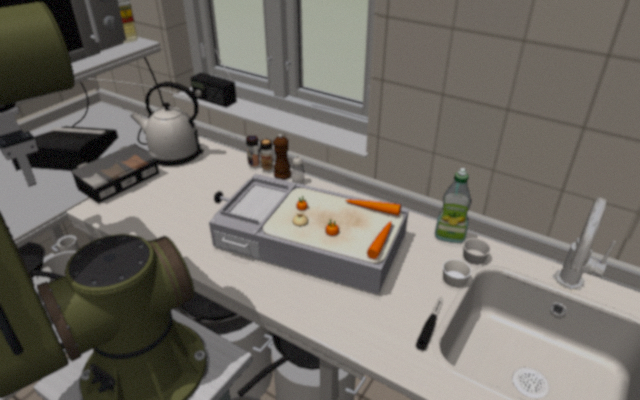

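```bash
cat > h.py <<'E'
from cell import manip
import numpy as np, cv2
from scipy.spatial.transform import Rotation as R
def cam(n,s=None):
    i=manip.camera_info(n); K=(i['fx'],i['fy'],i['cx'],i['cy'])
    if n=='wrist':
        s=s or manip.read_state(); T=np.eye(4); T[:3,:3]=R.from_euler('xyz',s['eef_rot']).as_matrix(); T[:3,3]=s['eef_pos']
        T=T@i['T_tool_cam']; return K,T[:3,:3],T[:3,3]
    return K,R.from_euler('xyz',i['rotation']).as_matrix(),np.array(i['position'])
def ray(c,uv,z):
    K,Rm,p=c; d=Rm@np.array([(uv[0]-K[2])/K[0],(uv[1]-K[3])/K[1],1]); return p+d*(z-p[2])/d[2]
def proj(c,P):
    K,Rm,p=c; q=Rm.T@(np.array(P)-p); return np.array([K[0]*q[0]/q[2]+K[2],K[1]*q[1]/q[2]+K[3]])
def blobs(mask,amin=20):
    n,l,st,ce=cv2.connectedComponentsWithStats(mask.astype(np.uint8)); return [(ce[i],st[i]) for i in range(1,n) if st[i,4]>=amin]
E
python3 - <<'E'
from h import *
im=cv2.imread('pics/top0.png'); c=cam('top')
for p in [(223,178),(401,145),(417,236),(240,274)]: print(p,ray(c,p,91).round(1))
print('knob',ray(c,(213,230),72))
hsv=cv2.cvtColor(im,cv2.COLOR_BGR2HSV)
m=cv2.inRange(hsv,(3,130,90),(20,255,255)); m[:130]=0;m[260:]=0;m[:,:260]=0;m[:,430:]=0
for b in blobs(m,10): print(b[0].round(1),b[1],ray(c,b[0],105).round(1))
crop=im[135:285,200:430]; cv2.imwrite('pics/crop0.png',cv2.resize(crop,None,fx=3.4,fy=3.4,interpolation=cv2.INTER_CUBIC))
E
```

```text
(223, 178) [602.5 180.1  91. ]
(401, 145) [ 679.2 -276.5   91. ]
(417, 236) [ 444.9 -307.9   91. ]
(240, 274) [360.2 137.7  91. ]
knob [471.75082183 209.60344041  72.        ]
[373.9 161.5] [341 153  56  16 401] [ 634.9 -203.4  105. ]
[401.9 209. ] [395 177  17  55 402] [ 513.  -269.7  105. ]
[304.7 201.8] [300 197  10  10  79] [536.  -26.9 105. ]
[353.4 218.4] [348 212  12  13 118] [ 492.  -147.7  105. ]
```

View pics/crop0.png

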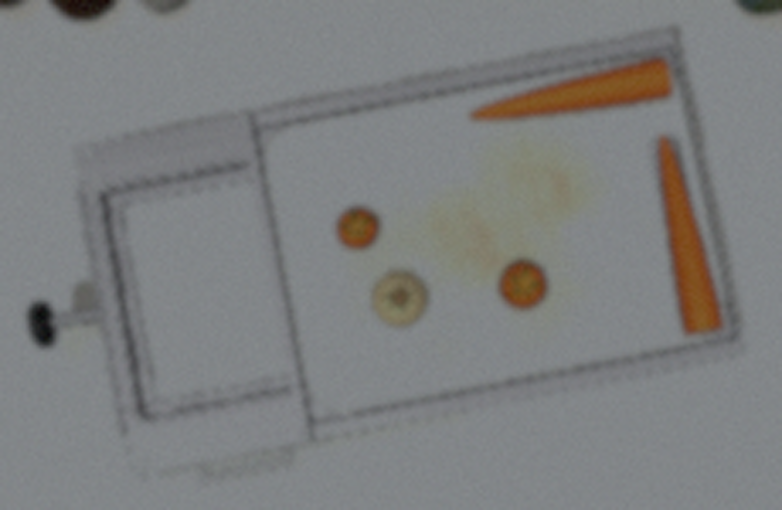

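```bash
cat > fit.py <<'E'
from h import *
from scipy.optimize import least_squares
def fit(c,obs):
    # obs: list of (station pt, uv)
    f=lambda q:np.concatenate([(ray(c,uv,P[2])[:2]-(np.array([[np.cos(q[2]),-np.sin(q[2])],[np.sin(q[2]),np.cos(q[2])]])@P[:2]+q[:2])) for P,uv in obs])
    r=least_squares(f,[500,-60,.17],loss='soft_l1',f_scale=3,x_scale=[1,1,.01]); return r.x,f(r.x).reshape(-1,2)
E
python3 - <<'E'
from fit import *
c=cam('top')
o=[((110,94,91),(258,124)),((-110,94,91),(311,424)),((-110,-226,91),(732,335)),((110,-226,91),(678,52)),((0,280,72),(42,323)),((86,216,100),(105,193)),((-86,216,100),(143,415))]
o=[(np.array(P,float),np.array(u)/3.4+(200-.35,135-.35)) for P,u in o]
q,r=fit(c,o); print(q,r.round(1)); np.save('q.npy',q)
Rz=np.array([[np.cos(q[2]),-np.sin(q[2])],[np.sin(q[2]),np.cos(q[2])]])
print('knob',Rz@[0,280]+q[:2],Rz@[0,370]+q[:2])
for n,u,z in(('a?',(358,228),103),('b?',(523,284),103),('on',(400,297),105)):
    w=ray(c,np.array(u)/3.4+(199.65,134.65),z); print(n,w,Rz.T@(w[:2]-q[:2]))
E
```

```text
[ 5.20863842e+02 -6.51402762e+01  1.68739308e-01] [[ 4.   0.6]
 [-3.1  1. ]
 [ 1.8  3.4]
 [-0.9 -1.5]
 [-1.1  1.3]
 [-2.8 -3.1]
 [ 3.2 -1.7]]
knob [473.84072703 210.88295949] [458.72615439 299.60471384]
a? [536.47369952 -27.36818847 103.        ] [21.73158796 34.61410629]
b? [ 492.60537711 -147.91774019  103.        ] [-41.75873961 -76.85608002]
on [484.8517538  -57.31474313 105.        ] [-34.18640051  13.76224832]
```

Call:
servo_tool --pt "0 0 -5.4 28 -29 0 0" --pt "0 0 -5.4 28 -29 0 0" --pt "0 0 -5.4 28 -29 0 0" --pt "0 0 -5.4 28 -29 0 0" --pt "0 0 -5.4 28 -29 0 0" --pt "0 0 -5.4 28 -29 0 0" --pt "0 0 -5.4 28 -29 0 0" --pt "0 0 -5.4 28 -29 0 0" --pt "0 0 -5.4 28 -29 0 0" --pt "0 0 -5.4 28 -29 0 0" --pt "0 0 -5.4 28 -29 0 0" --pt "0 0 -5.4 25 -27 0 0" --pt "0 0 0 0 0 0 0" --pt "0 0 0 0 0 0 0"

```text
clock: 1.85
eef_pos: [478.1, 184.7, 205.2]
eef_rot: [-3.141, -0.0, 1.744]
wrist_force: [1.1, 0.4, -0.8]
finger_gap: 94.2
finger_force: 0.0
```

```bash
python3 - <<'E'
from h import *
s=manip.read_state(); im=manip.camera('wrist'); np.save('w1.npy',np.r_[s['eef_pos'],s['eef_rot']]); cv2.imwrite('pics/w1.png',im[:,:,::-1]); print(s['clock'],s['eef_pos'],s['eef_rot'],s['joints'])
c=cam('wrist',s); q=np.load('q.npy');A=R.from_euler('z',q[2]).as_matrix()
for P in [(0,280,72),(0,253,72),(86,216,104),(-86,216,104),(0,0,91)]: print(P,proj(c,A@P+[q[0],q[1],0]).round())
E
```

```text
1.85 [478.08310005 184.69427011 205.20569317] [-3.14095055e+00 -3.11862769e-05  1.74391435e+00] [2.97128836e-01 2.16967042e-01 1.62581248e+00 1.14562132e-04
 1.29944645e+00 1.23980059e-01]
(0, 280, 72) [322. 172.]
(0, 253, 72) [322. 197.]
(86, 216, 104) [410. 242.]
(-86, 216, 104) [234. 241.]
(0, 0, 91) [321. 406.]
```

View pics/w1.png

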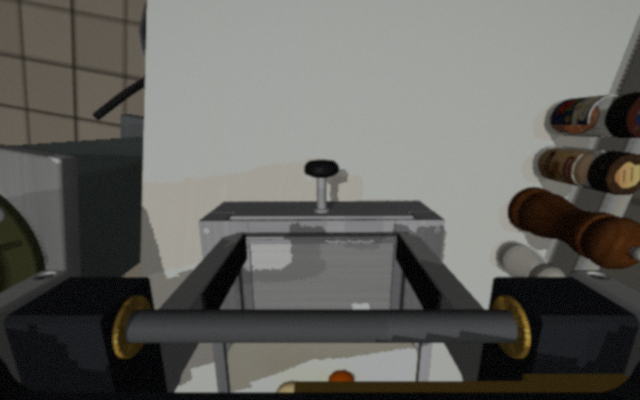

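Call:
servo_tool --pt "0 0 0 0 0 -30 0" --pt "0 0 0 0 0 -30 0" --pt "0 0 0 0 0 -30 0" --pt "0 0 0 0 0 -25 0" --pt "0 0 0 0 0 -20 0" --pt "0 0 0 0 0 -12 0" --pt "0 0 0 0 0 0 0.5" --pt "0 0 0 0 0 0 0.8" --pt "0 0 0 0 0 0 1" --pt "0 0 0 0 0 0 1" --pt "0 0 0 0 0 0 1" --pt "0 0 0 0 0 0 1" --pt "0 0 0 0 0 0 1" --grip_force 20

```text
clock: 3.52
eef_pos: [478.5, 184.4, 58.4]
eef_rot: [-3.142, 0.0, 1.743]
wrist_force: [-0.6, -0.0, -0.5]
finger_gap: 27.3
finger_force: 0.0
```

Call:
servo_tool --pt "0 0 0 0 0 0 1" --pt "0 0 0 0 0 0 1" --pt "0 0 0 0 0 0 1" --pt "0 0 0 0 0 0 1"

```text
clock: 4.03
eef_pos: [478.3, 184.3, 58.4]
eef_rot: [-3.141, 0.0, 1.743]
wrist_force: [-3.6, -1.0, 2.5]
finger_gap: 9.4
finger_force: 20.0
```

Call:
servo_tool --pt "0 0 0 -0.8 4.9 0 1" --pt "0 0 0 -1.5 8.9 0 1" --pt "0 0 0 -1.5 8.9 0 1" --pt "0 0 0 -1.5 8.9 0 1" --pt "0 0 0 -1.5 8.9 0 1" --pt "0 0 0 -1.5 8.9 0 1" --pt "0 0 0 -1.5 8.9 0 1" --pt "0 0 0 -1.5 8.9 0 1" --pt "0 0 0 -1.5 8.9 0 1" --pt "0 0 0 -1.5 8.9 0 1" --pt "0 0 0 -0.8 4.9 0 1" --pt "0 0 0 -0.3 2 0 1" --pt "0 0 0 0 0 0 1" --pt "0 0 0 0 0 0 1"

```text
clock: 5.78
eef_pos: [462.2, 274.0, 58.2]
eef_rot: [-3.138, 0.004, 1.743]
wrist_force: [-9.1, -19.5, 11.7]
finger_gap: 9.3
finger_force: 20.0
```

Call:
servo_tool --pt "0 0 0 0 0 0 0.75" --pt "0 0 0 0 0 0 0.75" --pt "0 0 0 0 0 0 0.75" --pt "0 0 0 0 0 0 0.75" --pt "0 0 0 0 0 0 0.75" --pt "0 0 0 0 0 25 0.75" --pt "0 0 0 0 0 40 0.75" --pt "0 0 0 0 0 50 0.75" --pt "0 0 0 0 0 30 0.75" --pt "0 0 0 0 0 0 0.75"

```text
clock: 7.02
eef_pos: [463.8, 276.7, 205.6]
eef_rot: [3.138, -0.001, 1.743]
wrist_force: [-0.8, 0.3, 0.0]
finger_gap: 23.7
finger_force: 0.0
```

```bash
python3 - <<'E'
from h import *
s=manip.read_state(); print(s['clock'],s['eef_pos'],s['finger_gap'])
c=cam('top'); im=manip.camera('top')[:,:,::-1].copy()
cv2.imwrite('pics/t2.png',cv2.resize(im[135:285,180:410],None,fx=3.4,fy=3.4,interpolation=cv2.INTER_CUBIC))
hsv=cv2.cvtColor(im,cv2.COLOR_BGR2HSV)
q=np.load('q.npy');A=R.from_euler('z',q[2]).as_matrix()
m=cv2.inRange(hsv,(3,130,90),(20,255,255)); m[:130]=0;m[260:]=0;m[:,:260]=0;m[:,430:]=0
for b in blobs(m,10): w=ray(c,b[0],103);print(b[0].round(1),b[1][4],w.round(1),(A.T@(w-[*q[:2],0])).round(1))
f=lambda x,y:(A@[x,y,0]+[*q[:2],0]).round(1)
for p in [(22,-3),(22,125),(-34,-27),(-34,125),(-42,-113),(0,125)]: print(p,f(*p))
E
```

```text
7.025 [463.83278719 276.69775507 205.57947682] 23.673713352081947
[373.8 161.5] 401 [ 635.2 -203.5  103. ] [  89.5 -155.6  103. ]
[401.8 208.9] 398 [ 513.4 -270.   103. ] [ -41.8 -200.7  103. ]
[304.7 201.8] 80 [536.3 -26.8 103. ] [ 21.6  35.2 103. ]
[353.4 218.4] 115 [ 492.  -147.7  103. ] [-42.3 -76.5 103. ]
(22, -3) [543.1 -64.4   0. ]
(22, 125) [521.6  61.8   0. ]
(-34, -27) [491.9 -97.5   0. ]
(-34, 125) [466.4  52.4   0. ]
(-42, -113) [ 498.4 -183.6    0. ]
(0, 125) [499.9  58.1   0. ]
```

View pics/t2.png

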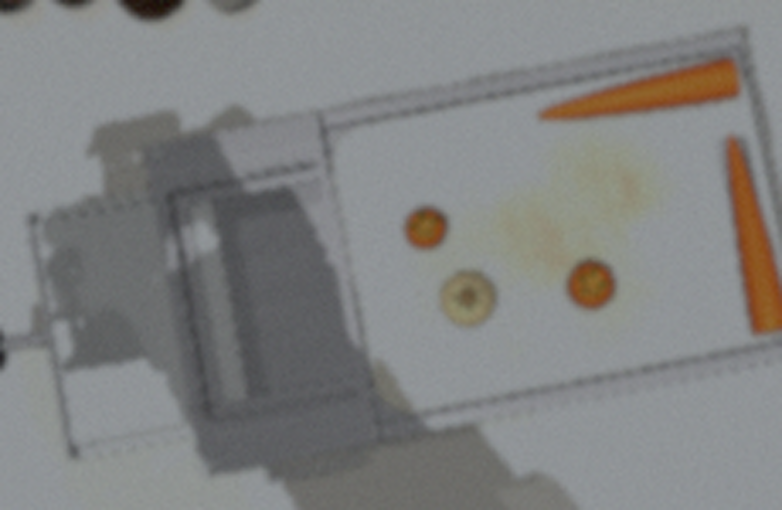

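Call:
servo_tool --pt "0 0 0 4 -16 0 0.75" --pt "0 0 0 8 -35 0 0.75" --pt "0 0 0 9 -40 0 0.75" --pt "0 0 0 10 -45 0 0.75" --pt "0 0 0 10 -45 0 0.75" --pt "0 0 0 10 -45 0 0.75" --pt "0 0 0 10 -45 0 0.75" --pt "0 0 0 9 -35 0 0.75" --pt "0 0 0 6 -25 0 0.75" --pt "0 0 0 3 -10 0 0.75" --pt "0 0 0 0 0 -20 0.75" --pt "0 0 0 0 0 -35 0.75" --pt "0 0 0 0 0 -30 0.75" --pt "0 0 0 0 0 -15 0.75" --pt "0 0 0 0 0 -9 0.75" --pt "0 0 0 0 0 0 0.75"

```text
clock: 9.07
eef_pos: [542.2, -64.7, 94.6]
eef_rot: [-3.142, -0.0, 1.743]
wrist_force: [-1.1, 0.2, 0.1]
finger_gap: 23.4
finger_force: 0.0
```

Call:
servo_tool --pt "0 0 0 -0.8 5 0 0.75" --pt "0 0 0 -1.2 7 0 0.75" --pt "0 0 0 -1.7 10 0 0.75" --pt "0 0 0 -1.7 10 0 0.75" --pt "0 0 0 -1.7 10 0 0.75" --pt "0 0 0 -1.7 10 0 0.75" --pt "0 0 0 -1.7 10 0 0.75" --pt "0 0 0 -1.7 10 0 0.75" --pt "0 0 0 -1.7 10 0 0.75" --pt "0 0 0 -1.7 10 0 0.75" --pt "0 0 0 -1.7 10 0 0.75" --pt "0 0 0 -1.7 10 0 0.75" --pt "0 0 0 -1.7 10 0 0.75" --pt "0 0 0 -0.8 5 0 0.75" --pt "0 0 0 0 0 0 0.75" --pt "0 0 0 0 0 0 0.75"

```text
clock: 11.08
eef_pos: [520.7, 62.1, 94.4]
eef_rot: [3.142, 0.0, 1.743]
wrist_force: [-1.3, -0.4, 0.0]
finger_gap: 23.3
finger_force: 0.0
```

```bash
cat > see.py <<'E'
from h import *
s=manip.read_state(); print(s['clock'],s['eef_pos'].round(1))
c=cam('top'); im=manip.camera('top')[:,:,::-1].copy(); cv2.imwrite('pics/last.png',im)
hsv=cv2.cvtColor(im,cv2.COLOR_BGR2HSV); q=np.load('q.npy');A=R.from_euler('z',q[2]).as_matrix()
m=cv2.inRange(hsv,(3,120,50),(30,255,255)); m[:130]=0;m[280:]=0;m[:,:215]=0;m[:,430:]=0
for b in blobs(m,12): w=ray(c,b[0],103);print(b[0].round(1),b[1][4],(A.T@(w-[*q[:2],0]))[:2].round(1))
E
python3 see.py
```

```text
11.075 [520.7  62.1  94.4]
[373.4 161.6] 417 [  89.5 -154.5]
[401.8 208.7] 415 [ -41.3 -200.7]
[353.4 218.4] 122 [-42.2 -76.5]
```

Call:
servo_tool --pt "0 0 0 0 0 30 0.75" --pt "0 0 0 -1 -5 30 0.75" --pt "0 0 0 -4 -25 0 0.75" --pt "0 0 0 -7 -40 0 0.75" --pt "0 0 0 -7 -40 0 0.75" --pt "0 0 0 -6 -32 0 0.75" --pt "0 0 0 -4 -17 0 0.75" --pt "0 0 0 0 0 -30 0.75" --pt "0 0 0 0 0 -20 0.75" --pt "0 0 0 0 0 -10 0.75" --pt "0 0 0 0 0 0 0.75"

```text
clock: 12.5
eef_pos: [491.6, -96.5, 94.3]
eef_rot: [-3.141, -0.0, 1.743]
wrist_force: [0.1, -1.1, 1.6]
finger_gap: 23.2
finger_force: 0.0
```

Call:
servo_tool --pt "0 0 0 -0.8 5 0 0.75" --pt "0 0 0 -1.2 7 0 0.75" --pt "0 0 0 -1.7 10 0 0.75" --pt "0 0 0 -1.7 10 0 0.75" --pt "0 0 0 -1.7 10 0 0.75" --pt "0 0 0 -1.7 10 0 0.75" --pt "0 0 0 -1.7 10 0 0.75" --pt "0 0 0 -1.7 10 0 0.75" --pt "0 0 0 -1.7 10 0 0.75" --pt "0 0 0 -1.7 10 0 0.75" --pt "0 0 0 -1.7 10 0 0.75" --pt "0 0 0 -1.7 10 0 0.75" --pt "0 0 0 -1.7 10 0 0.75" --pt "0 0 0 -1.7 10 0 0.75" --pt "0 0 0 -1.7 10 0 0.75" --pt "0 0 0 -1.2 7 0 0.75" --pt "0 0 0 0 0 0 0.75" --pt "0 0 0 0 0 0 0.75"

```text
clock: 14.75
eef_pos: [466.4, 52.1, 94.5]
eef_rot: [-3.142, 0.0, 1.743]
wrist_force: [0.7, -0.8, -0.4]
finger_gap: 23.7
finger_force: 0.0
```

```bash
python3 see.py
```

```text
14.75 [466.4  52.1  94.5]
[373.1 161.7] 424 [  89.4 -153.7]
[401.8 208.7] 417 [ -41.2 -200.7]
[353.4 218.4] 122 [-42.2 -76.5]
```

Call:
servo_tool --pt "0 0 0 0 0 30 0.75" --pt "0 0 0 0 -6 30 0.75" --pt "0 0 0 3 -25 0 0.75" --pt "0 0 0 4 -40 0 0.75" --pt "0 0 0 4 -40 0 0.75" --pt "0 0 0 4 -40 0 0.75" --pt "0 0 0 4 -40 0 0.75" --pt "0 0 0 3 -30 0 0.75" --pt "0 0 0 2 -15 0 0.75" --pt "0 0 0 0 0 -30 0.75" --pt "0 0 0 0 0 -20 0.75" --pt "0 0 0 0 0 -10 0.75" --pt "0 0 0 0 0 0 0.75"

```text
clock: 16.42
eef_pos: [490.3, -183.4, 94.3]
eef_rot: [-3.141, -0.0, 1.743]
wrist_force: [-0.1, -0.1, 0.4]
finger_gap: 23.8
finger_force: 0.0
```

Call:
servo_tool --pt "0 0 0 0.2 6 0 0.75" --pt "0 0 0 0.4 10 0 0.75" --pt "0 0 0 0.5 13 0 0.75" --pt "0 0 0 0.5 14 0 0.75" --pt "0 0 0 0.5 14 0 0.75" --pt "0 0 0 0.5 14 0 0.75" --pt "0 0 0 0.5 14 0 0.75" --pt "0 0 0 0.5 14 0 0.75" --pt "0 0 0 0.5 14 0 0.75" --pt "0 0 0 0.5 14 0 0.75" --pt "0 0 0 0.5 14 0 0.75" --pt "0 0 0 0.5 14 0 0.75" --pt "0 0 0 0.5 14 0 0.75" --pt "0 0 0 0.5 14 0 0.75" --pt "0 0 0 0.5 14 0 0.75" --pt "0 0 0 0.5 14 0 0.75" --pt "0 0 0 0.5 14 0 0.75" --pt "0 0 0 0.5 10 0 0.75" --pt "0 0 0 0.5 7 0 0.75" --pt "0 0 0 0 0 0 0.75"

```text
clock: 18.92
eef_pos: [499.5, 58.6, 94.4]
eef_rot: [-3.142, -0.0, 1.743]
wrist_force: [1.0, -0.4, -0.7]
finger_gap: 23.6
finger_force: 0.0
```

```bash
python3 see.py
```

```text
18.925 [499.5  58.6  94.4]
[373.3 161.6] 420 [  89.5 -154.2]
[401.8 208.6] 416 [ -41.  -200.7]
```

Call:
servo_tool --pt "0 0 0 0 0 35 0.75" --pt "0 0 0 0 0 45 0.75" --pt "0 0 0 0 0 50 0.75" --pt "0 0 0 0 0 30 0.75" --pt "0 0 0 0 0 0 0.75"

```text
clock: 19.6
eef_pos: [500.1, 57.9, 256.4]
eef_rot: [3.138, 0.001, 1.742]
wrist_force: [-0.1, -0.2, -0.1]
finger_gap: 23.3
finger_force: 0.0
```

```bash
python3 - <<'E'
from h import *
s=manip.read_state(); print(s['clock'],s['eef_pos'])
cv2.imwrite('pics/w3.png',manip.camera('wrist')[:,:,::-1])
E
```

```text
19.6 [500.11927638  57.93647409 256.43740806]
```

View pics/w3.png

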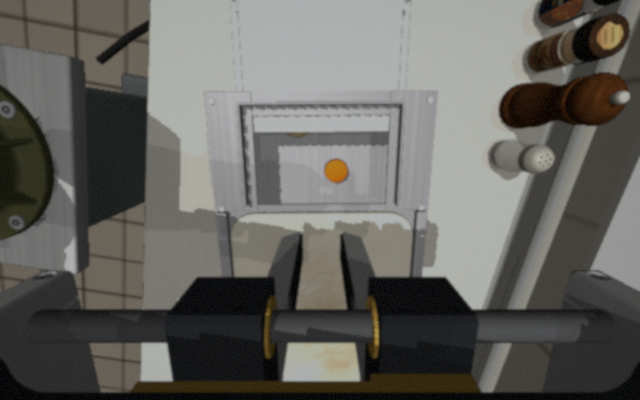

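Call:
servo_tool --pt "0 0 0 -3 18 0 0.55" --pt "0 0 0 -6 34 0 0.55" --pt "0 0 0 -7 40 0 0.55" --pt "0 0 0 -7 40 0 0.55" --pt "0 0 0 -7 40 0 0.55" --pt "0 0 0 -5 28 0 0.55" --pt "0 0 0 -2 15 0 0.55" --pt "0 0 0 0 0 0 0.55"

```text
clock: 20.65
eef_pos: [462.0, 273.9, 253.7]
eef_rot: [-3.14, 0.0, 1.744]
wrist_force: [1.1, 0.0, 0.8]
finger_gap: 42.3
finger_force: 0.0
```

```bash
python3 - <<'E'
from h import *
s=manip.read_state(); print(s['clock'],s['eef_pos'],s['finger_gap'])
a=manip.camera('wrist')[:,:,::-1]; b=manip.camera('top')[130:290,180:430,::-1]
b=cv2.resize(b,(500,320),interpolation=cv2.INTER_CUBIC)
o=np.zeros((600,640,3),np.uint8); o[:280]=a[120:400]; o[280:,:500]=b; cv2.imwrite('pics/w4.png',o)
E
```

```text
20.65 [461.99559178 273.86464452 253.70088045] 42.3101357038665
```

View pics/w4.png

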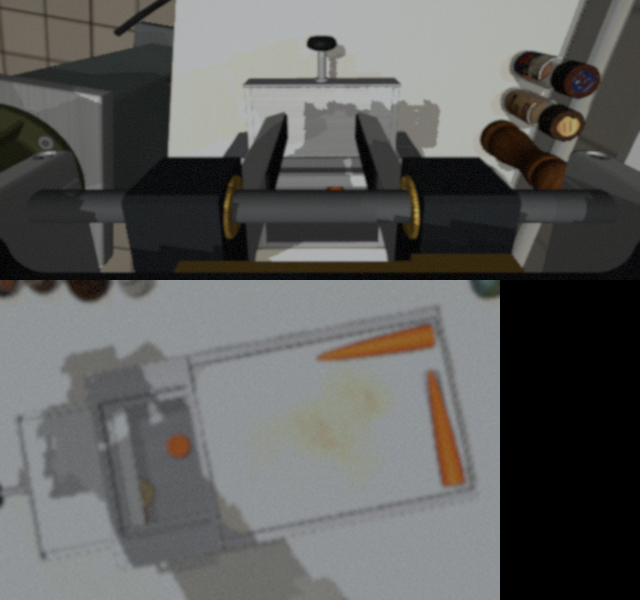

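Call:
servo_tool --pt "0 0 0 0 0 -30 0.55" --pt "0 0 0 0 0 -45 0.55" --pt "0 0 0 0 0 -45 0.55" --pt "0 0 0 0 0 -35 0.55" --pt "0 0 0 0 0 -25 0.55" --pt "0 0 0 0 0 -14 0.55" --pt "0 0 0 0 0 0 1" --pt "0 0 0 0 0 0 1" --pt "0 0 0 0 0 0 1" --pt "0 0 0 0 0 0 1" --pt "0 0 0 0 0 0 1" --pt "0 0 0 0 0 0 1" --pt "0 0 0 0 0 0 1" --grip_force 20

```text
clock: 22.38
eef_pos: [462.3, 273.4, 61.1]
eef_rot: [-3.142, -0.0, 1.743]
wrist_force: [-3.7, -1.9, 5.2]
finger_gap: 9.1
finger_force: 20.0
```

Call:
servo_tool --pt "0 0 0 0.8 -4.9 0 1" --pt "0 0 0 1.5 -8.9 0 1" --pt "0 0 0 1.5 -8.9 0 1" --pt "0 0 0 1.5 -8.9 0 1" --pt "0 0 0 1.5 -8.9 0 1" --pt "0 0 0 1.5 -8.9 0 1" --pt "0 0 0 1.5 -8.9 0 1" --pt "0 0 0 1.5 -8.9 0 1" --pt "0 0 0 1.5 -8.9 0 1" --pt "0 0 0 1.5 -8.9 0 1" --pt "0 0 0 0.8 -4.9 0 1" --pt "0 0 0 0.3 -2 0 1" --pt "0 0 0 0 0 0 1" --pt "0 0 0 0 0 0 1"

```text
clock: 24.12
eef_pos: [478.4, 183.2, 61.1]
eef_rot: [3.139, -0.003, 1.743]
wrist_force: [1.2, 17.8, 3.4]
finger_gap: 9.4
finger_force: 20.0
```

Call:
servo_tool --pt "0 0 0 0 0 0 0.6" --pt "0 0 0 0 0 0 0.6" --pt "0 0 0 0 0 0 0.6" --pt "0 0 0 0 0 0 0.6" --pt "0 0 0 0 0 0 0.6" --pt "0 0 0 0 0 25 0.6" --pt "0 0 0 0 0 40 0.6" --pt "0 0 0 0 0 45 0.6" --pt "0 0 0 0 0 34 0.6" --pt "0 0 0 0 0 0 0.6"

```text
clock: 25.38
eef_pos: [478.7, 181.6, 206.8]
eef_rot: [3.137, -0.0, 1.743]
wrist_force: [-0.3, 0.0, -0.9]
finger_gap: 37.8
finger_force: 0.0
```

```bash
python3 - <<'E'
from h import *
s=manip.read_state(); print(s['clock'],s['eef_pos'],s['finger_gap'],s['wrist_force'])
a=manip.camera('wrist')[:,:,::-1]; b=manip.camera('top')[130:290,180:430,::-1]
w=cv2.imread('pics/w1.png'); c=cam('wrist',s)
g=lambda i:[x for x in blobs(cv2.inRange(cv2.cvtColor(i[130:200,280:370],cv2.COLOR_BGR2GRAY),0,45),30)]
old=np.load('w1.npy'); co=cam('wrist',dict(eef_pos=old[:3],eef_rot=old[3:]))
for i,k in((w,co),(a.copy(),c)): print([ray(k,x[0]+[280,130],72).round(1) for x in g(i)])
b=cv2.resize(b,(500,320),interpolation=cv2.INTER_CUBIC)
o=np.zeros((600,640,3),np.uint8); o[:280]=a[120:400]; o[280:,:500]=b; cv2.imwrite('pics/w5.png',o)
E
```

```text
25.375 [478.67997598 181.63057931 206.76620252] 37.7541663204693 [-0.31794883  0.02599198 -0.87184691]
[array([472.5, 213.9,  72. ])]
[array([472.4, 213.8,  72. ])]
```

View pics/w5.png

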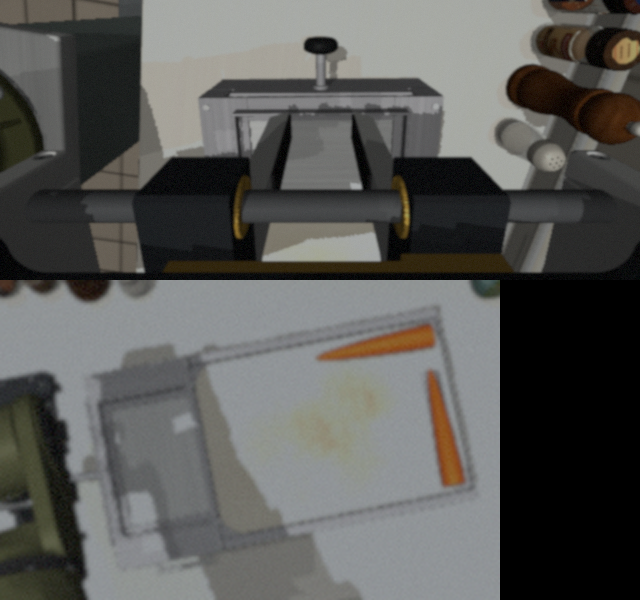

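The knob reads (472.4, 213.8), within 0.1 mm of where it stood at the start. The gate is shut, the board holds only the two carrots, and the robot is clear of everything, so I am handing in.

```bash
python3 -c "
from cell import manip
print(manip.sign_off())"
```

```text
the job is handed in; nothing more can be done
None
```

The job is handed in at about 25 s: the gate was pulled fully open, all three scraps were swept off the board into the hatch, and the gate was pushed home again; I saw the onion end and one carrot top in the bin, but the other top was hidden from view.

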